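# Put away tubes, ink bottles and brush after a watercolour session

### The arm

A 6-joint arm with a two-finger parallel gripper is mounted at the origin on the work surface. World frame = base frame: x ahead of the robot, y to its left, z up, the work surface at z = 0. Lengths are in mm, angles in rad, forces in N, time in s.
With the tool pointing down it reaches from about 350 to 850 mm from the base axis. Payload 8.1 kg.
Tool frame: the origin (TCP) lies on the centre line of the jaws, within the pads' length; the fingertips stand 11 mm ahead of it and the grasp point (between the pads) lies 8 mm behind it; z points along the fingers, y is the line along which they close (so a half turn about z gives the same grasp; the last joint's range is limited). The gripper opens to 85 mm and grips with 20 to 120 N. Pads are 22 mm wide; open, the fingers measure 114 mm over their backs; the gripper's body (76 mm by 85 mm) begins 54 mm behind the grasp point. The pads swing forward as they close: fully open they stand 13 mm farther back than shut.
Start: joints at [1.137, 0.13, 1.488, -0, 1.523, -0.085], TCP at [205.041, 563.883, 242.292] pointing down, gripper open.
Joint ranges: [-2.96, 2.96], [-0.89, 2.26], [0.02, 2.5], [-1.34, 4.48], [0, 2.73], [-2.66, 2.66]. Speed limits (rad/s): [2.39, 2.39, 2.79, 3.14, 3.14, 3.14].

### API

Orientations are given as a 3x3 rotation matrix whose columns are the frame's x, y, z axes.
In Python, from rig import telemetry, viewer, ctrl gives the robot as it stands.
- The arm moves only by the tool jog_arm, never from a script. Its arguments are lists of equal length, an entry for each row: "hand": the closure, from -1 (fully open) to 1 (shut); "translation": the shift along the tool's x, y, z as a fraction of full scale, a list of three; "roll": the turn about the tool's z as a fraction of full scale. A call has 1 to 10 rows; each row shifts and turns the commanded pose from where the row before left it, along the tool's axes as they then stand; what a row does not reach is not made up. Full scale, the value 1, is 0.04 m for a shift and 8 degrees for a turn. A row lasts 1/10 s, in which the tool goes at most 50 mm and 8.59 degrees, less where a joint would pass 70% of its speed; a pose out of reach is approached as far as the arm can. A call with a number of a shift or a turn outside -1 to 1 is refused whole. A call with a gripper value outside its range is refused whole. The fingers move at their own pace and stop on an object; "squeeze" is the grip in N (left out, the last holds). Time passes only in rows, so rows that do not move let the fingers close. It gives the time, the measured TCP pose, the force, the opening and the grip force at its end, in the units of the state.
- telemetry.get_state(): the state, without advancing time (a new reading comes with each control period).
- viewer.capture(name): name is "scene" or "side" or "wrist"; returns a dict with "img" (480x640x3 uint8, red, green, blue), "range_z" (480x640 float32, mm along the optical axis (not along the pixel's ray), 0 where there is no reading), "mtx" (3x3 intrinsics, pixels), "k1" (the pictures are not rectified: a ray, as slopes to the right and down, at radius r is drawn at 1 + k1 r^2 times it, then the intrinsics apply), "R" (3x3) and "t" (3): a world point X has camera coordinates R X + t. Camera axes: x right, y down, z forward; pixel columns grow to the right and rows downward; lengths in mm; the calibration is good to about 2 mm. A picture is of the moment at which its call begins.
- ctrl.finish_job(): hands the job in; it is judged then, once.
The state is a dict: "clock": time; "joints": joint angles; "qvel": joint speeds; "tau": joint torques, N m; "eef_pos": TCP position; "ee_rot": TCP orientation; "force": force on the tool from outside, world axes, zero at the start; "torque": the same for the moment, N m; "finger_gap": finger opening in mm; "grip_force": force on a finger pad.
Only numpy, scipy, OpenCV 4.12 (cv2) and the standard library are available. Lean on these libraries where they do the work, as an engineer would, in place of code of your own. Each camera call takes 0.05 s, during which the arm holds its last target. There are 200 camera calls.

### The job

Clear up after painting by putting the five loose things with their own kind: lay each of the two loose paint tubes in an empty trough of the tube tray, stand each of the two loose ink bottles upright in an empty well of the ink rack, and lay the loose wash brush flat on the floor of the brush tray, lengthwise beside the brush already there. One thing to a place; set the glass bottles down, do not drop them, and leave the water jar and the brown bottle of brushes standing where they are.

Things in the scene. Friction and masses are not known exactly. Their poses are not given: they have to be found in the camera images.
- tube_a: loose white paint tube, grey band, black cap, lying on the table, 45 g, like its twin and the one already in the tube tray. 98 mm long, round part 26 mm thick, narrowing to a flat crimp 30 mm wide, 3 mm high that stops it rolling. Origin: mid-length, on the underside; x: towards the cap; z: up. Grip across its round part, 6 to 30 mm along +x, axis 13 mm up
- tube_b: loose white paint tube, grey band, black cap, lying on the table, 45 g, like its twin and the one already in the tube tray. 98 mm long, round part 26 mm thick, narrowing to a flat crimp 30 mm wide, 3 mm high that stops it rolling. Origin: mid-length, on the underside; x: towards the cap; z: up. Grip across its round part, 6 to 30 mm along +x, axis 13 mm up
- ink_a: loose closed ink bottle standing on the table, brown glass, pale label, black cap, 110 g, like its twin and the one already in the rack. Round, 38 mm in diameter up to 42 mm high, then shoulder and cap 24 mm in diameter; 62 mm tall. Origin: centre of the underside; z: up
- ink_b: loose closed ink bottle standing on the table, brown glass, pale label, black cap, 110 g, like its twin and the one already in the rack. Round, 38 mm in diameter up to 42 mm high, then shoulder and cap 24 mm in diameter; 62 mm tall. Origin: centre of the underside; z: up
- brush: loose flat wash brush on the table, 30 g, 160 mm long: round black-lacquered handle 12 mm thick from x = -80 to +18 mm, then steel ferrule 24 mm wide, 11.5 mm high, and dark bristles 25 mm wide to +80 mm. Origin: mid-length, on the underside; x: towards the bristles; z: up. It balances near its middle: grip across the handle near x = -5 mm
- tube_tray: fixed wooden tray, 126 mm (x) by 162 mm (y). Origin: centre of underside; z: up. Three troughs along x, floor at z = 4 mm, 116 mm long, 46 mm wide, between ridges only 10 mm high (z); end boards at x = +-60 mm are 18 mm high. Trough centres: y = +52 mm (already holds a fixed tube), 0 and -52 mm (empty). Tubes may point either way
- ink_rack: fixed wooden rack, 68 mm (x) by 192 mm (y). Origin: centre of underside; z: up. A row of three square wells, 56 mm inside, floor at z = 4 mm, walls 20 mm high (z). Well centres: x = 0, y = -62 mm (already holds a fixed ink bottle), 0 and +62 mm (empty). Fingers have free room on both sides of a bottle along the rack's x
- brush_tray: fixed low wooden tray, 116 mm (x) by 198 mm (y). Origin: centre of underside; z: up. Floor at z = 4 mm, walls 5 mm thick, 12 mm high (z). A fixed brush like the loose one lies along y in it, taking up x = +25 to +51 mm; x = -53 to +25 mm is free for the loose brush, along y, best centred at x = -14, y = 0. It may point either way
- water_jar: bystander: open glass jar of rinse water, 76 mm in diameter, 112 mm tall, on the far right of the table. Origin: centre of the underside. It must stay where it stands
- brush_bottle: bystander: brown glass bottle 72 mm in diameter and 115 mm tall, with brushes standing out of it up to about 260 mm above the table, on the far left. Origin: centre of the underside. It must stay where it stands
Things that resemble listed ones, but are neither listed nor needed, are in the scene too. What is shaped like the ink_a but pink or yellow is not meant.

How it is judged:
By the outcome, as a careful person would: the job done as asked, in the order asked, and still so for the second after the job is handed in, with the robot touching nothing.
It also fails if it takes over 122 s, if anything falls off the work surface, if the arm or the gripper's body presses on something with over 40 N, if the wrist force passes 120 N, or if a joint passes its speed limit or range.

## Working session

There is one attempt and no reset: what is moved stays moved. The work goes in short steps, Python scripts to look and compute and a tool call to move; the robot and the scene stay as the last step left them, time stands still between calls to the robot, and variables do not carry over. Pictures are saved under pics/ and viewed, at most 14 in all, crops included, and the job is handed in when it is done.

Besides the shell and the picture viewer there is one more tool, called after "Request:" by a JSON object that holds its "name" and its "arguments", one argument or row to a line. jog_arm: Moves the arm, as the interface text tells. Its arguments: {"type":"object","properties":{"hand":{"type":"array"},"translation":{"type":"array"},"roll":{"type":"array"},"squeeze":{"type":"number"}},"required":["hand","translation","roll"]}

```bash
ls; mkdir -p pics; python3 - <<'E'
from rig import telemetry, viewer
import cv2,numpy as np
for n in("scene","side"):
    c=viewer.capture(n); np.savez(f"{n}0.npz",**c); cv2.imwrite(f"pics/{n}0.png",c["img"][:,:,::-1])
    print(n,c["mtx"].tolist(),c["k1"],c["R"].round(3).tolist(),c["t"], (-c["R"].T@c["t"]).round())
print(telemetry.get_state())
E
```

```text
pics
scene [[511.4715306422843, 0.0, 325.8944025797219], [0.0, 511.4715306422843, 250.04149881920165], [0.0, 0.0, 1.0]] -0.1079699985186743 [[-0.543, 0.839, 0.023], [0.497, 0.343, -0.797], [-0.677, -0.421, -0.604]] [ 301.70001136 -257.29399184 1379.60421236] [1225.  416.  621.]
side [[572.3037036754308, 0.0, 318.87094208240364], [0.0, 572.3037036754308, 242.00614400687013], [0.0, 0.0, 1.0]] -0.17497730859622154 [[0.799, -0.602, 0.011], [-0.444, -0.601, -0.664], [0.406, 0.526, -0.747]] [-461.2458588   282.65119896  945.18413496] [ 110. -604.  899.]
{'clock': 0.1, 'joints': array([ 1.13659353e+00,  1.31091385e-01,  1.48917081e+00, -1.29511060e-05,
        1.52300819e+00, -8.54160500e-02]), 'qvel': array([-7.56434528e-04, -1.79498936e-03, -1.65169265e-03, -1.93029015e-05,
        6.24658023e-04, -9.01389133e-04]), 'tau': array([ 2.18371475e-03, -5.70949566e+01, -5.01943052e+01, -9.13474446e-05,
        8.09047488e-03,  5.77109381e-05]), 'eef_pos': array([204.84479922, 563.43936888, 241.34565146]), 'ee_rot': array([[-9.39788212e-01,  3.41756690e-01, -6.94064799e-04],
       [ 3.41757370e-01,  9.39786980e-01, -1.52749048e-03],
       [ 1.30242970e-04, -1.67271931e-03, -9.99998593e-01]]), 'force': array([ 0.72655507,  0.1878168 , -0.17669999]), 'torque': array([0.01611513, 0.02031302, 0.04827442]), 'grip_force': 0.0, 'finger_gap': 85.52794843677562}
```

View pics/scene0.png

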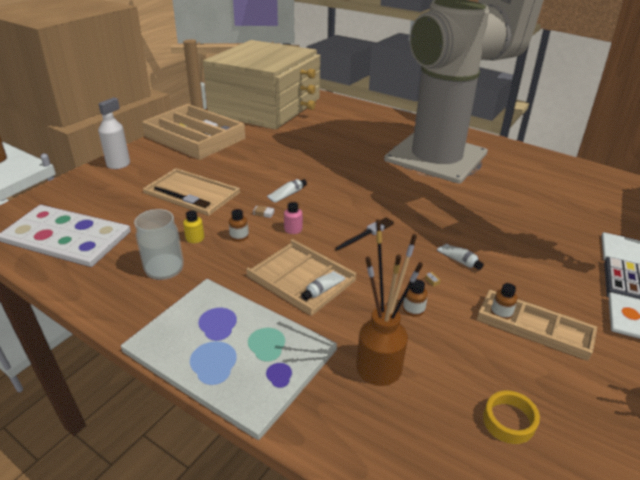

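View pics/side0.png

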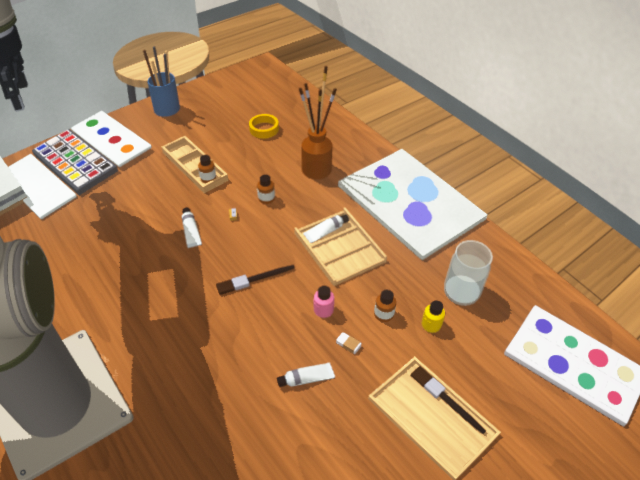

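Scene view: loose tubes at (288,190) and (460,257), loose inks at (238,225) and (416,297), brush at (365,235). The tube tray is at (300,275), the ink rack at (537,322) and the brush tray at (190,190). In the side view the tubes are at (305,375) and (191,227), the inks at (385,305) and (265,188), and the brush at (255,278).

```bash
cat > h.py <<'E'
import numpy as np, cv2
def rays(c,uv):
    uv=np.asarray(uv,float).reshape(-1,1,2)
    p=cv2.undistortPoints(uv,c["mtx"],np.array([float(c["k1"]),0,0,0]))[:,0]
    return np.c_[p,np.ones(len(p))]
def cloud(c,roi=None):
    x0,y0,x1,y1=roi or (0,0,640,480)
    v,u=np.mgrid[y0:y1,x0:x1]; uv=np.c_[u.ravel(),v.ravel()]
    z=c["range_z"][uv[:,1],uv[:,0]]; ok=z>0
    P=(rays(c,uv[ok])*z[ok,None]-c["t"])@c["R"]
    return P,c["img"][uv[ok,1],uv[ok,0]].astype(int)
def plane(c,uv,z):
    d=rays(c,uv)@c["R"]; o=-c["R"].T@c["t"]
    return o+d*((z-o[2])/d[:,2])[:,None]
def tri(c1,p1,c2,p2):
    A=[];b=[]
    for c,p in((c1,p1),(c2,p2)):
        d=(rays(c,[p])@c["R"])[0]; d/=np.linalg.norm(d); M=np.eye(3)-np.outer(d,d)
        A.append(M); b.append(M@(-c["R"].T@c["t"]))
    X=np.linalg.lstsq(np.vstack(A),np.hstack(b),rcond=None)[0]
    return X
def rect(P):
    (cx,cy),(w,h),a=cv2.minAreaRect(P[:,:2].astype(np.float32))
    if w<h: w,h,a=h,w,a+90
    return round(cx,1),round(cy,1),round(w,1),round(h,1),round((a+90)%180-90,1)
E
python3 - <<'E'
from h import *
C={n:dict(np.load(f"{n}0.npz")) for n in("scene","side")}
R={"tube1":((262,175,312,205),(275,355,340,395)),"tube2":((432,240,490,275),(175,203,207,252)),
"ink1":((224,205,252,243),(370,286,400,325)),"ink2":((400,278,432,318),(252,172,280,206)),"brush":((330,215,398,254),(212,260,300,298)),
"ttray":((243,238,360,312),(292,205,390,285)),"irack":((474,280,600,358),(158,132,232,195)),"btray":((138,165,245,215),(365,352,505,478))}
for k,(a,b) in R.items():
    for n,r in(("scene",a),("side",b)):
        P,col=cloud(C[n],r); t=np.median(P[P[:,2]<5][:,2]) if (P[:,2]<5).any() else None
        m=P[:,2]>5; Q=P[m]; q=col[m]
        dark=q.sum(1)<150
        print(k,n,"table",t,"n",m.sum(),"z95,max",np.percentile(Q[:,2],[50,95,100]).round(1),"rect",rect(Q),"dark mean",Q[dark].mean(0).round() if dark.any() else None)
P,_=cloud(C["side"]); print(P[::20011].round())
E
```

```text
tube1 scene table -1.6632181994381916 n 327 z95,max [15.4 60.1 62.8] rect (439.0, -183.2, 181.3, 73.2, 28.4) dark mean [ 432. -153.   40.]
tube1 side table 0.07420181714634995 n 743 z95,max [18.1 26.9 29.7] rect (386.9, -211.6, 97.6, 30.3, -19.8) dark mean [ 345. -201.   19.]
tube2 scene table -0.92744398909781 n 434 z95,max [16.  24.7 26.6] rect (424.5, 206.5, 108.9, 82.3, -45.9) dark mean [419. 261.  15.]
tube2 side table -0.1117108252660468 n 397 z95,max [17.3 25.5 29. ] rect (393.6, 215.5, 117.7, 41.0, 55.6) dark mean [411. 262.  21.]
ink1 scene table -1.7094497995314017 n 490 z95,max [37. 61. 63.] rect (594.7, -187.9, 38.6, 32.9, -41.8) dark mean [ 596. -188.   57.]
ink1 side table 0.2940131845426345 n 538 z95,max [42.6 63.1 65.9] rect (609.4, -186.0, 86.2, 38.5, 13.7) dark mean [ 585. -194.   60.]
ink2 scene table -0.4164506910274675 n 793 z95,max [ 42.8 181.6 196.4] rect (619.9, 209.2, 242.0, 38.1, 9.3) dark mean [637. 215.  91.]
ink2 side table -0.6316997102656492 n 378 z95,max [41.2 62.5 67. ] rect (581.7, 200.7, 37.5, 33.1, -11.0) dark mean [580. 200.  59.]
brush scene tabl
[... 960 characters left out ...]
e 0.9034943686780966 n 3840 z95,max [ 9.2 16.  20.3] rect (535.5, -386.4, 254.1, 227.1, 39.4) dark mean [ 553. -425.   14.]
[[ 2.230e+02  5.280e+02  4.800e+02]
 [ 1.640e+03  2.191e+03 -7.530e+02]
 [ 2.060e+03  6.820e+02 -3.780e+02]
 [ 6.400e+02  1.353e+03 -3.490e+02]
 [ 1.685e+03  9.930e+02 -7.560e+02]
 [ 2.044e+03 -3.200e+01 -4.130e+02]
 [ 5.740e+02  2.550e+02 -2.000e+00]
 [ 1.684e+03  2.100e+02 -7.480e+02]
 [ 2.280e+02  2.700e+02 -0.000e+00]
 [ 6.080e+02 -1.150e+02  4.000e+00]
 [ 1.656e+03 -3.460e+02 -7.630e+02]
 [ 2.810e+02 -5.100e+01  1.000e+00]
 [ 6.200e+02 -3.820e+02 -3.000e+00]
 [ 5.000e+01 -5.100e+01  1.300e+01]
 [ 3.510e+02 -3.250e+02 -1.000e+00]
 [ 6.380e+02 -6.260e+02 -1.000e+00]]
```

```bash
python3 - <<'E'
from h import *
C={n:dict(np.load(f"{n}0.npz")) for n in("scene","side")}
g=3
for n in C:
    P,col=cloud(C[n]); m=(P[:,2]>5.5)&(P[:,2]<80)&(P[:,0]>250)&(P[:,0]<850)&(abs(P[:,1])<560); P=P[m];col=col[m]
    ij=np.c_[(P[:,0]-250)//g,(P[:,1]+560)//g].astype(int)
    H=np.zeros((201,374),np.int32); np.add.at(H,(ij[:,0],ij[:,1]),1)
    M=cv2.morphologyEx((H>0).astype(np.uint8),cv2.MORPH_CLOSE,np.ones((2,2)))
    M=cv2.morphologyEx(M,cv2.MORPH_OPEN,np.ones((2,2)))
    k,L,S,_=cv2.connectedComponentsWithStats(M); l=L[ij[:,0],ij[:,1]]
    for i in range(1,k):
        Q=P[l==i]; 
        if len(Q)<100: continue
        d=col[l==i].sum(1)<130
        print(n,len(Q),"z50,95",np.percentile(Q[:,2],[50,95]).round(1),rect(Q),"mean",Q.mean(0).round(),"dark",Q[d].mean(0).round() if d.sum()>5 else None, "col",np.median(col[l==i],0))
E
```

```text
scene 445 z50,95 [25.9 43.5] (328.5, -503.7, 147.4, 53.8, -25.6) mean [ 344. -511.   26.] dark None col [156. 127.  92.]
scene 1929 z50,95 [17.7 21.4] (348.7, 527.6, 207.1, 60.6, 9.2) mean [354. 528.  18.] dark [324. 511.  21.] col [178. 148. 143.]
scene 205 z50,95 [13.7 23.3] (388.8, -203.7, 77.3, 21.2, -24.6) mean [ 393. -205.   14.] dark None col [189. 194. 189.]
scene 372 z50,95 [16.4 24.8] (409.9, 229.8, 76.5, 24.5, 69.3) mean [413. 233.  16.] dark [420. 261.  15.] col [127.5 131.5 129. ]
scene 102 z50,95 [ 8.7 11.9] (463.9, 23.3, 112.9, 18.8, -9.4) mean [449.  23.   9.] dark [469.  18.   8.] col [49.  40.5 38. ]
scene 348 z50,95 [11.2 14.9] (521.2, -384.6, 166.6, 116.1, -85.7) mean [ 554. -360.   11.] dark [ 559. -375.   12.] col [132. 115.  86.]
scene 1509 z50,95 [17.8 62.6] (511.5, 403.4, 187.7, 67.8, -86.5) mean [521. 387.  24.] dark [519. 339.  61.] col [121. 100.  74.]
scene 416 z50,95 [34.4 60. ] (514.0, -111.6, 35.3, 24.4, -69.1) mean [ 516. -109.   34.] dark [ 512. -111.   58.] col [147.  86. 106.]
scene 499 z50,95 [10.1 17.6] (630.9, -7.7, 158.9, 124.4, 83.2) mean [637
[... 2455 characters left out ...]
 [55.7 63.5] (640.5, -264.2, 37.3, 27.5, -56.9) mean [ 640. -264.   53.] dark [ 640. -266.   60.] col [71. 54. 27.]
side 163 z50,95 [20.7 25. ] (720.7, 422.6, 74.8, 72.8, 46.2) mean [719. 424.  19.] dark None col [219. 161.   2.]
side 147 z50,95 [71.9 79.6] (724.7, 205.7, 69.9, 38.0, -34.8) mean [729. 196.  58.] dark None col [115.  63.  23.]
side 5114 z50,95 [16.6 19.4] (792.7, -471.2, 197.7, 127.5, -76.4) mean [ 787. -465.   17.] dark None col [246. 245. 245.]
side 4323 z50,95 [15.4 18.4] (794.5, 3.0, 280.0, 111.0, 90.0) mean [794.  -3.  15.] dark None col [238. 240. 236.]
side 255 z50,95 [72.7 78. ] (770.0, -229.7, 54.9, 26.9, -54.0) mean [ 771. -229.   73.] dark None col [177. 167. 149.]
```

```bash
python3 - <<'E'
from h import *
from rig import viewer
c=viewer.capture("wrist"); cv2.imwrite("pics/w0.png",c["img"][:,:,::-1])
from rig import telemetry
s=telemetry.get_state(); T=s["ee_rot"]; 
print(c["mtx"][0,0],c["k1"],"cam pos in tool",(T.T@(-c["R"].T@c["t"]-s["eef_pos"])).round(1),"\n",(c["R"]@T).round(3))
E
```

```text
366.5195172412425 -0.02567200757487427 cam pos in tool [  85.     0.9 -131.2] 
 [[-0.001  1.     0.   ]
 [-0.944 -0.    -0.33 ]
 [-0.33  -0.001  0.944]]
```

Request:
{"name": "jog_arm", "arguments": {
  "hand": [-1,-1,-1,-1,-1,-1,-1,-1,-1,-1],
  "translation": [
    [-0.65,-0.65,0.1],
    [-0.65,-0.65,0.1],
    [-0.65,-0.65,0.1],
    [-0.65,-0.65,0.1],
    [-0.65,-0.65,0.1],
    [-0.65,-0.65,0.1],
    [-0.65,-0.65,0.1],
    [-0.65,-0.65,0.1],
    [-0.65,-0.65,0.1],
    [-0.65,-0.65,0.1]
  ],
  "roll": [0,0,0,0,0,0,0,0,0,0],
  "squeeze": 40
}}

```text
clock: 1.15
eef_pos: [360.7, 229.2, 202.0]
ee_rot: [[-0.94, 0.342, -0.0], [0.342, 0.94, -0.0], [-0.0, -0.0, -1.0]]
force: [0.6, 0.3, -0.5]
finger_gap: 85.6
grip_force: 0.0
```

Request:
{"name": "jog_arm", "arguments": {
  "hand": [-1,-1,-1,-1,-1,-1,-1,-1,-1,-1],
  "translation": [
    [-0.65,-0.65,0],
    [-0.65,-0.65,0],
    [-0.65,-0.65,0],
    [-0.55,-0.55,0],
    [-0.2,-0.9,0],
    [-0.2,-0.9,0],
    [-0.2,-0.9,0],
    [-0.2,-0.9,0],
    [-0.2,-0.9,0],
    [-0.2,-0.9,0]
  ],
  "roll": [0,0,0,0,0,0,0,0,0,0]
}}

```text
clock: 2.15
eef_pos: [391.0, -118.2, 202.2]
ee_rot: [[-0.94, 0.342, 0.0], [0.342, 0.94, -0.0], [-0.0, 0.0, -1.0]]
force: [-0.4, -0.0, 0.3]
finger_gap: 85.1
grip_force: 0.0
```

```bash
cat > look.py <<'E'
# look.py x y r [zmin]: wrist camera; rect of what stands above zmin within r of x,y. 
import sys
from h import *
from rig import telemetry,viewer
x,y,r=map(float,sys.argv[1:4]); zm=float(sys.argv[4]) if len(sys.argv)>4 else 6
c=viewer.capture("wrist"); s=telemetry.get_state()
P,col=cloud(c); D=np.hypot(P[:,0]-x,P[:,1]-y)
tb=P[(D<2*r)&(abs(P[:,2])<4)]; m=(D<r)&(P[:,2]>zm)&(P[:,2]<90); Q=P[m]; q=col[m]
print("clock",s["clock"].round(1) if hasattr(s["clock"],"round") else s["clock"],"tcp",s["eef_pos"].round(1),"yaw_y",np.degrees(np.arctan2(*s["ee_rot"][1::-1,1])).round(2),"gap",round(s["finger_gap"],1),"j6",s["joints"][5].round(2))
print("table",np.median(tb[:,2]).round(1) if len(tb) else None,"n",len(Q))
if len(Q)>20:
    g=2; ij=((Q[:,:2]-[x-r,y-r])//g).astype(int); M=np.zeros((int(2*r/g)+2,)*2,np.uint8); M[ij[:,0],ij[:,1]]=1
    M=cv2.morphologyEx(cv2.morphologyEx(M,cv2.MORPH_CLOSE,np.ones((3,3))),cv2.MORPH_OPEN,np.ones((2,2)))
    k,L,S,_=cv2.connectedComponentsWithStats(M); l=L[ij[:,0],ij[:,1]]
    for i in range(1,k):
        A=Q[l==i]; 
        if len(A)<60: continue
        d=q[l==i].sum(1)<150
        print(len(A),"z50,95",np.percentile(A[:,2],[50,95]).round(1),"rect",rect(A),"dark",A[d].mean(0).round(1) if d.sum()>5 else None)
E
python3 look.py 387 -210 75
```

```text
clock 2.2 tcp [ 390.3 -122.7  202.3] yaw_y 69.9 gap 85.1 j6 -1.65
table -0.1 n 2373
2231 z50,95 [19.7 25.9] rect (384.5, -209.4, 86.3, 26.8, -18.4) dark [ 349.7 -196.7   18.7]
```

Request:
{"name": "jog_arm", "arguments": {
  "hand": [-1,-1,-1,-1,-1,-1,-1,-1,-1,-1],
  "translation": [
    [-0.09,-0.7,0.3],
    [-0.09,-0.7,0.3],
    [-0.09,-0.7,0.3],
    [0,0,0.7],
    [0,0,0.7],
    [0,0,0.7],
    [0,0,0.7],
    [0,0,0.5],
    [0,0,0.45],
    [0,0,0]
  ],
  "roll": [-0.12,0,0,0,0,0,0,0,0,0]
}}

```text
clock: 3.2
eef_pos: [371.8, -198.0, 13.6]
ee_rot: [[-0.945, 0.326, -0.005], [0.326, 0.945, 0.003], [0.005, 0.002, -1.0]]
force: [-0.9, 0.1, 0.4]
finger_gap: 85.5
grip_force: 0.0
```

Request:
{"name": "jog_arm", "arguments": {
  "hand": [0,1,1,1,1,1,1,1],
  "translation": [
    [0,0,0],
    [0,0,0],
    [0,0,0],
    [0,0,0],
    [0,0,0],
    [0,0,0],
    [0,0,0],
    [0,0,0]
  ],
  "roll": [0,0,0,0,0,0,0,0]
}}

```text
clock: 4.0
eef_pos: [374.7, -200.2, 17.5]
ee_rot: [[-0.945, 0.326, 0.001], [0.326, 0.945, -0.001], [-0.002, -0.0, -1.0]]
force: [-1.1, 1.8, 7.8]
finger_gap: 25.4
grip_force: 38.3
```

Request:
{"name": "jog_arm", "arguments": {
  "hand": [1,1,1,1,1,1,1],
  "translation": [
    [0,0,-0.4],
    [0,0,-0.8],
    [0,0,-0.8],
    [0,0,-0.8],
    [0,0,-0.6],
    [0,0,0],
    [0,0,0]
  ],
  "roll": [0,0,0,0,-0.76,-0.76,0]
}}

```text
clock: 4.7
eef_pos: [374.6, -200.2, 153.7]
ee_rot: [[-0.993, 0.118, 0.002], [0.118, 0.993, -0.002], [-0.002, -0.001, -1.0]]
force: [0.5, 0.7, -1.0]
finger_gap: 25.3
grip_force: 39.0
```

Request:
{"name": "jog_arm", "arguments": {
  "hand": [1,1,1,1,1,1,1,1,1,1],
  "translation": [
    [-0.66,0.53,0],
    [-0.66,0.53,0],
    [-0.66,0.53,0],
    [-0.66,0.53,0],
    [-0.66,0.53,0],
    [-0.66,0.53,0],
    [-0.66,0.53,0],
    [-0.66,0.53,0],
    [0,0,0],
    [0,0,0]
  ],
  "roll": [0,0,0,0,0,0,0,0,0,0]
}}

```text
clock: 5.7
eef_pos: [603.4, -56.0, 150.8]
ee_rot: [[-0.993, 0.121, -0.003], [0.121, 0.993, 0.0], [0.003, -0.0, -1.0]]
force: [-0.5, -0.3, -0.4]
finger_gap: 25.1
grip_force: 38.9
```

```bash
python3 look.py 628 -7 115; python3 - <<'E'
from h import *
from rig import viewer
c=viewer.capture("wrist"); cv2.imwrite("pics/w1.png",c["img"][:,:,::-1])
E
```

```text
clock 5.75 tcp [603.  -56.5 151.1] yaw_y 83.05 gap 25.1 j6 -1.63
table -0.1 n 11562
81 z50,95 [ 9.1 10.5] rect (516.0, 2.0, 7.5, 4.7, 82.9) dark [515.9   1.6   8.9]
5136 z50,95 [10.3 18.5] rect (626.3, -8.8, 161.6, 126.1, 82.6) dark None
3840 z50,95 [21.2 29.8] rect (633.3, 40.5, 98.7, 29.2, -9.5) dark [675.   35.4  24.1]
```

View pics/w1.png

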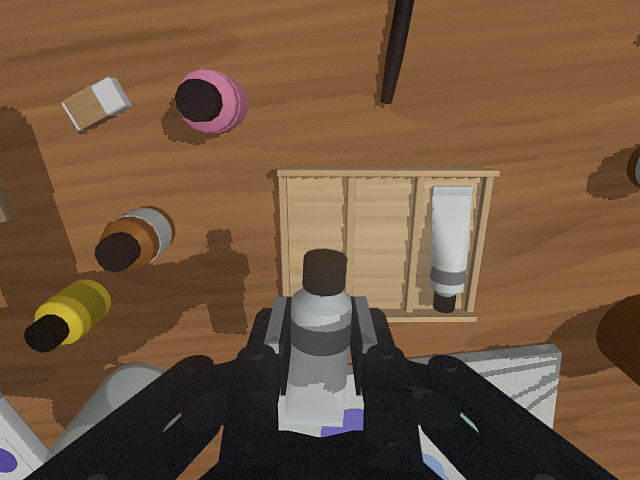

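The wrist view shows the gripped tube straight at (325,345). The tray's empty troughs are at (318,245) and (380,240) and the fixed tube is at (448,245). The tray fit of 161.6 x 126 mm matches the given size.

Request:
{"name": "jog_arm", "arguments": {
  "hand": [1,1,1,1,1,1,1,1],
  "translation": [
    [0,-0.04,0.8],
    [0,0,0.8],
    [0,0,0.8],
    [0,0,0.5],
    [0,0,0.2],
    [0,0,0],
    [0,0,0.05],
    [0,0,0]
  ],
  "roll": [0.06,0,0,0,0,0,0,0]
}}

```text
clock: 6.6
eef_pos: [604.8, -58.5, 28.0]
ee_rot: [[-0.992, 0.128, 0.003], [0.128, 0.992, -0.0], [-0.003, -0.0, -1.0]]
force: [0.5, -0.1, -0.0]
finger_gap: 25.4
grip_force: 39.0
```

Request:
{"name": "jog_arm", "arguments": {
  "hand": [1,1,1,1],
  "translation": [
    [0,0,0.08],
    [0,0,0.05],
    [0,0,0],
    [0,0,0]
  ],
  "roll": [0,0,0,0]
}}

```text
clock: 7.0
eef_pos: [604.3, -58.2, 21.6]
ee_rot: [[-0.992, 0.128, 0.001], [0.128, 0.992, -0.0], [-0.001, -0.0, -1.0]]
force: [1.5, -0.2, 1.9]
finger_gap: 25.0
grip_force: 39.2
```

Request:
{"name": "jog_arm", "arguments": {
  "hand": [0.2,0.1,0.1,0.1,0.1,0.1,0.1,0,0],
  "translation": [
    [0,0,0],
    [0,0,0],
    [0,0,-0.1],
    [0,0,-0.3],
    [0,0,-0.8],
    [0,0,-0.8],
    [0,0,-0.8],
    [0,0,-0.8],
    [0,0,-0.4]
  ],
  "roll": [0,0,0,0,0,0,0,0,0]
}}

```text
clock: 7.9
eef_pos: [605.5, -58.4, 186.0]
ee_rot: [[-0.992, 0.128, 0.006], [0.128, 0.992, -0.001], [-0.006, -0.0, -1.0]]
force: [0.3, 0.5, -0.6]
finger_gap: 42.7
grip_force: 0.0
```

```bash
python3 look.py 620 -60 75 12; python3 -c "
from rig import telemetry as t; s=t.get_state(); print(s['eef_pos'],s['finger_gap'])"
```

```text
clock 7.95 tcp [606.3 -58.6 187.6] yaw_y 82.66 gap 42.6 j6 -1.62
table 0.0 n 3702
397 z50,95 [17.7 19.1] rect (561.6, -43.1, 75.2, 4.7, 82.7) dark None
2289 z50,95 [24.5 30. ] rect (615.3, -58.1, 83.0, 26.9, -12.6) dark [581.7 -52.6  23.4]
376 z50,95 [17.6 19. ] rect (680.8, -57.7, 75.2, 5.0, 82.5) dark None
[606.267412   -58.55584905 187.64041724] 42.58788097905474
```

Request:
{"name": "jog_arm", "arguments": {
  "hand": [0,-1,-1,-1,-1,-1,-1,-1],
  "translation": [
    [0.68,0.7,0],
    [0.68,0.7,0],
    [0.68,0.7,0],
    [0.68,0.7,0],
    [0.68,0.7,0],
    [0.68,0.7,0],
    [0.68,0.7,0],
    [0.68,0.7,0]
  ],
  "roll": [0,0,0,0,0,0,0,0]
}}

```text
clock: 8.75
eef_pos: [414.9, 192.6, 179.9]
ee_rot: [[-0.992, 0.128, -0.001], [0.128, 0.992, -0.0], [0.001, -0.001, -1.0]]
force: [0.5, -0.1, 0.5]
finger_gap: 85.3
grip_force: 0.0
```

Request:
{"name": "jog_arm", "arguments": {
  "hand": [-1,-1,-1,-1,-1,-1,-1,-1,-1,-1],
  "translation": [
    [0,0,0],
    [0,0,0],
    [0,0,0],
    [0,0,0],
    [0,0,0],
    [0,0,0],
    [0,0,0],
    [0,0,0],
    [0,0,0],
    [0,0,0]
  ],
  "roll": [-0.97,-0.97,-0.97,-0.97,-0.97,-0.97,-0.97,-0.97,-0.97,-0.97]
}}

```text
clock: 9.75
eef_pos: [415.9, 191.6, 179.8]
ee_rot: [[-0.333, -0.943, -0.002], [-0.943, 0.333, -0.001], [0.001, 0.001, -1.0]]
force: [0.6, -0.6, 0.6]
finger_gap: 85.2
grip_force: 0.0
```

```bash
python3 look.py 405 225 75
```

```text
clock 9.8 tcp [415.9 191.6 179.8] yaw_y 161.06 gap 85.4 j6 -2.49
table -0.3 n 2801
2715 z50,95 [18.7 25.5] rect (402.0, 227.0, 85.4, 27.8, 71.2) dark [414.6 259.8  18.9]
```

Request:
{"name": "jog_arm", "arguments": {
  "hand": [-1,-1,-1,-1,-1,-1,-1,-1,-1],
  "translation": [
    [-0.51,0.31,0.2],
    [-0.51,0.31,0.2],
    [0,0,0.75],
    [0,0,0.75],
    [0,0,0.75],
    [0,0,0.75],
    [0,0,0.5],
    [0,0,0.15],
    [0,0,0]
  ],
  "roll": [0,0,0,0,0,0,0,0,0]
}}

```text
clock: 10.7
eef_pos: [405.8, 238.0, 17.9]
ee_rot: [[-0.339, -0.941, -0.003], [-0.941, 0.339, -0.001], [0.002, 0.002, -1.0]]
force: [-0.4, -0.1, 0.9]
finger_gap: 85.5
grip_force: 0.0
```

Request:
{"name": "jog_arm", "arguments": {
  "hand": [0,1,1,1,1,1,1,1],
  "translation": [
    [0,0,0],
    [0,0,0],
    [0,0,0],
    [0,0,0],
    [0,0,0],
    [0,0,0],
    [0,0,0],
    [0,0,0]
  ],
  "roll": [0,0,0,0,0,0,0,0]
}}

```text
clock: 11.5
eef_pos: [407.7, 238.9, 20.1]
ee_rot: [[-0.338, -0.941, 0.001], [-0.941, 0.338, 0.001], [-0.001, -0.001, -1.0]]
force: [-0.8, -0.4, 5.4]
finger_gap: 24.8
grip_force: 39.2
```

Request:
{"name": "jog_arm", "arguments": {
  "hand": [1,1,1,1,1,1,1,1,1,1],
  "translation": [
    [0,0,-0.4],
    [0,0,-0.8],
    [0,0,-0.8],
    [0,0,-0.8],
    [0,0,-0.5],
    [0,0,0],
    [0,0,0],
    [0,0,0],
    [0,0,0],
    [0,0,0]
  ],
  "roll": [0,0,0.9,0.9,0.9,1,1,1,1,1]
}}

```text
clock: 12.5
eef_pos: [407.0, 238.6, 151.3]
ee_rot: [[-0.989, -0.145, 0.0], [-0.145, 0.989, 0.0], [-0.0, 0.0, -1.0]]
force: [0.4, 0.4, -0.5]
finger_gap: 24.8
grip_force: 39.7
```

Request:
{"name": "jog_arm", "arguments": {
  "hand": [1,1,1,1,1,1,1,1,1,1],
  "translation": [
    [-0.6,-0.5,0],
    [-0.74,-0.6,0],
    [-0.74,-0.6,0],
    [-0.74,-0.6,0],
    [-0.74,-0.6,0],
    [-0.74,-0.6,0],
    [-0.74,-0.6,0],
    [-0.74,-0.6,0],
    [-0.74,-0.6,0],
    [0,0,0]
  ],
  "roll": [1,1,0,0,0,0,0,0,0,0]
}}

```text
clock: 13.5
eef_pos: [649.8, 1.7, 150.7]
ee_rot: [[-0.991, 0.131, 0.001], [0.131, 0.991, -0.001], [-0.001, -0.001, -1.0]]
force: [-1.2, 0.6, -0.3]
finger_gap: 24.9
grip_force: 39.7
```

```bash
python3 look.py 626 -9 120; python3 - <<'E'
from h import *
C=dict(np.load("scene0.npz"));D=dict(np.load("side0.npz"))
for c in(C,D):
    P,_=cloud(c); m=(P[:,2]>90)&(P[:,2]<300)&(abs(P[:,1]-210)<130)&(P[:,0]>550)&(P[:,0]<900)
    for z in(120,160,200,240):
        q=P[m&(abs(P[:,2]-z)<20)]; print(z,len(q),np.percentile(q[:,:2],[2,98],axis=0).round() if len(q) else "")
E
```

```text
clock 13.55 tcp [648.5   3.6 150.6] yaw_y 82.49 gap 24.6 j6 -1.51
table -0.1 n 16328
221 z50,95 [ 9.4 10.8] rect (512.7, 3.5, 12.8, 7.6, -14.9) dark [512.7   3.8   9.2]
10003 z50,95 [16.6 28.9] rect (626.4, -8.7, 161.9, 125.6, 83.2) dark [581.4 -51.2  23.3]
3953 z50,95 [22.  29.8] rect (633.4, 42.1, 98.1, 29.9, -8.3) dark [673.9  42.5  22.8]
120 691 [[722. 197.]
 [757. 235.]]
160 468 [[714. 194.]
 [759. 239.]]
200 568 [[705. 184.]
 [769. 251.]]
240 334 [[699. 177.]
 [778. 249.]]
120 281 [[712. 197.]
 [748. 234.]]
160 176 [[707. 194.]
 [755. 241.]]
200 213 [[698. 186.]
 [762. 250.]]
240 131 [[694. 178.]
 [771. 248.]]
```

Request:
{"name": "jog_arm", "arguments": {
  "hand": [1,1,1,1,1,1,1,1],
  "translation": [
    [0.06,-0.38,0],
    [0,0,0.8],
    [0,0,0.8],
    [0,0,0.8],
    [0,0,0.5],
    [0,0,0.2],
    [0,0,0],
    [0,0,0]
  ],
  "roll": [0,0,0,0,0,0,0,0]
}}

```text
clock: 14.35
eef_pos: [644.0, -9.0, 28.7]
ee_rot: [[-0.992, 0.127, 0.002], [0.127, 0.992, -0.0], [-0.002, 0.0, -1.0]]
force: [1.2, -0.2, -0.3]
finger_gap: 24.7
grip_force: 39.7
```

Request:
{"name": "jog_arm", "arguments": {
  "hand": [1,1,1,1],
  "translation": [
    [0,-0.04,0.08],
    [0,0,0.04],
    [0,0,0],
    [0,0,0]
  ],
  "roll": [0,0,0,0]
}}

```text
clock: 14.75
eef_pos: [644.2, -11.0, 24.1]
ee_rot: [[-0.992, 0.128, 0.002], [0.128, 0.992, -0.0], [-0.002, -0.0, -1.0]]
force: [-2.3, -1.2, 7.5]
finger_gap: 24.5
grip_force: 40.5
```

Request:
{"name": "jog_arm", "arguments": {
  "hand": [0.2,0.2,0.2,0.2,0.2,0.2,0.2,0.2,0.2],
  "translation": [
    [0,0,0],
    [0,0,0],
    [0,0,-0.1],
    [0,0,-0.3],
    [0,0,-0.8],
    [0,0,-0.8],
    [0,0,-0.8],
    [0,0,-0.8],
    [0,0,-0.4]
  ],
  "roll": [0,0,0,0,0,0,0,0,0]
}}

```text
clock: 15.65
eef_pos: [644.9, -10.8, 187.3]
ee_rot: [[-0.992, 0.128, 0.006], [0.128, 0.992, -0.001], [-0.006, 0.0, -1.0]]
force: [1.3, -0.1, 0.0]
finger_gap: 34.3
grip_force: 0.0
```

```bash
python3 look.py 630 -20 95 12; python3 - <<'E'
from h import *
from rig import viewer
c=viewer.capture("side"); cv2.imwrite("pics/s1.png",cv2.resize(c["img"][150:480,150:500,::-1],None,fx=1.6,fy=1.6))
E
```

```text
clock 15.7 tcp [645.7 -10.9 189. ] yaw_y 82.66 gap 33.9 j6 -1.54
table -0.1 n 10950
949 z50,95 [17.7 18.9] rect (565.6, -10.9, 140.4, 5.0, 83.0) dark None
2628 z50,95 [24.4 30. ] rect (616.0, -58.5, 83.3, 26.9, -11.4) dark [581.6 -51.9  23.4]
2696 z50,95 [23.8 29.9] rect (632.8, -8.1, 81.5, 26.6, -7.8) dark [666.3 -12.3  23.6]
3496 z50,95 [21.2 29.6] rect (641.2, -17.3, 146.3, 94.3, 83.3) dark [675.3  36.8  24. ]
```

View pics/s1.png

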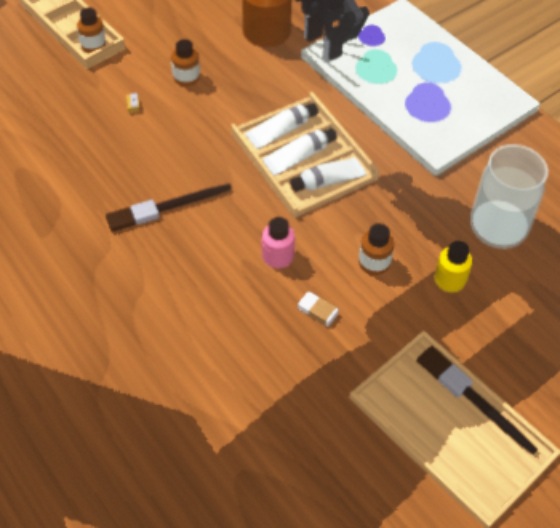

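The side view shows all three tubes lying in their troughs at (282,125), (300,150) and (328,175). The loose inks are at (185,62) and (377,248), and the brush is at (170,207).

Request:
{"name": "jog_arm", "arguments": {
  "hand": [0.2,-1,-1,-1,-1,-1],
  "translation": [
    [0.35,0.8,0],
    [0.35,0.8,0],
    [0.35,0.8,0],
    [0.35,0.8,0],
    [0.35,0.8,0],
    [0.35,0.8,0]
  ],
  "roll": [0,0,0,0,0,0]
}}

```text
clock: 16.35
eef_pos: [582.6, 191.5, 179.7]
ee_rot: [[-0.992, 0.128, -0.003], [0.128, 0.992, -0.001], [0.003, -0.001, -1.0]]
force: [-0.2, 0.7, 0.5]
finger_gap: 85.2
grip_force: 0.0
```

Request:
{"name": "jog_arm", "arguments": {
  "hand": [-1,-1,-1,-1,-1,-1,-1,-1,-1,-1],
  "translation": [
    [0,0,0],
    [0,0,0],
    [0,0,0],
    [0,0,0],
    [0,0,0],
    [0,0,0],
    [0,0,0],
    [0,0,0],
    [0,0,0],
    [0,0,0]
  ],
  "roll": [1,1,1,1,1,1,1,1,1,0.9]
}}

```text
clock: 17.35
eef_pos: [583.2, 190.2, 179.6]
ee_rot: [[-0.055, 0.999, -0.004], [0.999, 0.055, -0.001], [-0.001, -0.004, -1.0]]
force: [-1.0, 0.1, 0.8]
finger_gap: 85.1
grip_force: 0.0
```

```bash
python3 look.py 587 203 45 8;python3 look.py 587 203 45 57; python3 look.py 510 404 130 8
```

```text
clock 17.4 tcp [583.2 190.2 179.6] yaw_y 2.71 gap 85.7 j6 0.18
table -0.2 n 2173
2089 z50,95 [45.8 62.5] rect (586.2, 206.6, 37.1, 34.6, -6.8) dark [585.5 206.   60.8]
clock 17.45 tcp [583.2 190.2 179.8] yaw_y 3.34 gap 85.5 j6 0.17
table -0.2 n 867
780 z50,95 [61.7 62.8] rect (586.7, 205.3, 22.6, 21.2, 88.3) dark [586.4 205.9  61.6]
clock 17.5 tcp [583.4 190.2 180.2] yaw_y 3.61 gap 85.4 j6 0.17
table -0.3 n 4465
1795 z50,95 [19.4 20.9] rect (512.7, 326.4, 67.6, 41.8, 3.0) dark None
1921 z50,95 [48.1 66. ] rect (514.2, 331.6, 37.3, 20.7, 11.8) dark [516.7 330.8  56.7]
```

Request:
{"name": "jog_arm", "arguments": {
  "hand": [-1,-1,-1,-1,-1,-1,-1,-1],
  "translation": [
    [0.37,0.1,0.3],
    [0,0,0.4],
    [0,0,0.8],
    [0,0,0.8],
    [0,0,0.8],
    [0,0,0.6],
    [0,0,0],
    [0,0,0]
  ],
  "roll": [0,0,0,0,0,0,0,0]
}}

```text
clock: 18.3
eef_pos: [586.4, 205.5, 33.0]
ee_rot: [[-0.062, 0.998, -0.002], [0.998, 0.062, -0.001], [-0.001, -0.003, -1.0]]
force: [0.1, 0.9, 0.2]
finger_gap: 85.8
grip_force: 0.0
```

Request:
{"name": "jog_arm", "arguments": {
  "hand": [0,1,1,1,1,1,1],
  "translation": [
    [0,0,0.05],
    [0,0,0],
    [0,0,0],
    [0,0,0],
    [0,0,0],
    [0,0,0],
    [0,0,0]
  ],
  "roll": [0,0,0,0,0,0,0]
}}

```text
clock: 19.0
eef_pos: [588.4, 205.8, 33.9]
ee_rot: [[-0.06, 0.998, 0.002], [0.998, 0.06, 0.001], [0.0, 0.002, -1.0]]
force: [-1.0, -0.5, 6.2]
finger_gap: 36.6
grip_force: 40.3
```

Request:
{"name": "jog_arm", "arguments": {
  "hand": [1,1,1,1,1,1],
  "translation": [
    [0,0,-0.3],
    [0,0,-0.7],
    [0,0,-0.8],
    [0,0,-0.8],
    [0,0,-0.6],
    [0,0,0]
  ],
  "roll": [0,0,0,0,0,0]
}}

```text
clock: 19.6
eef_pos: [590.2, 206.2, 166.2]
ee_rot: [[-0.06, 0.998, 0.008], [0.998, 0.06, 0.002], [0.002, 0.008, -1.0]]
force: [0.2, 0.2, -1.2]
finger_gap: 36.4
grip_force: 40.2
```

Request:
{"name": "jog_arm", "arguments": {
  "hand": [1,1,1,1,1,1,1,1,1,1],
  "translation": [
    [0.5,-0.12,0],
    [0.8,-0.2,0],
    [0.8,-0.2,0],
    [0.8,-0.2,0],
    [0.8,-0.2,0],
    [0.8,-0.2,0],
    [0.8,-0.2,0],
    [0.8,-0.2,0],
    [0.5,-0.12,0],
    [0,0,0]
  ],
  "roll": [0,0,0,0,0,0,0,0,0,0]
}}

```text
clock: 20.6
eef_pos: [504.3, 467.2, 159.2]
ee_rot: [[-0.063, 0.998, -0.001], [0.998, 0.063, -0.0], [-0.0, -0.001, -1.0]]
force: [0.4, -0.6, -0.5]
finger_gap: 36.3
grip_force: 40.3
```

```bash
python3 look.py 510 404 130 8; python3 - <<'E'
from h import *
from rig import viewer
c=viewer.capture("wrist"); cv2.imwrite("pics/w2.png",c["img"][:,:,::-1])
E
```

```text
clock 20.65 tcp [505.2 465.6 159.3] yaw_y 3.57 gap 37.0 j6 0.61
table -0.1 n 3489
2223 z50,95 [19.5 20.7] rect (504.9, 455.5, 86.2, 67.8, -85.8) dark None
151 z50,95 [20. 21.] rect (481.6, 320.9, 36.1, 8.7, -76.3) dark None
231 z50,95 [66.  66.8] rect (512.0, 336.2, 22.7, 12.3, -0.1) dark [512.4 335.9  66. ]
82 z50,95 [20.1 20.9] rect (545.6, 318.5, 20.7, 6.9, 76.5) dark None
```

View pics/w2.png

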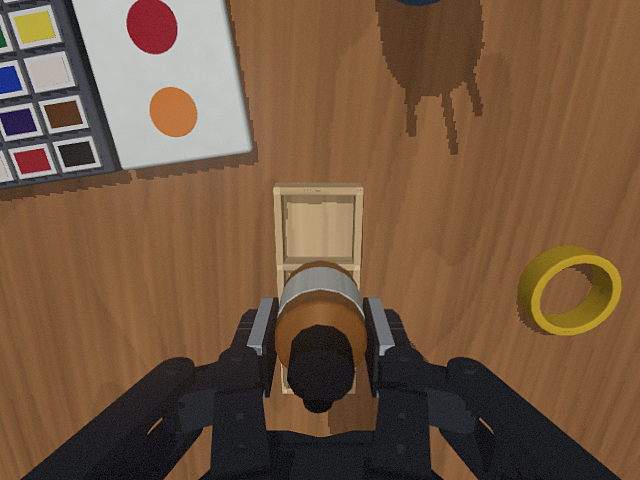

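The wrist view shows the ink bottle held upright at (320,330), directly over the end well. The empty well is at (320,225).

Request:
{"name": "jog_arm", "arguments": {
  "hand": [1,1,1,1,1,1,1],
  "translation": [
    [0,0,0.8],
    [0,0,0.8],
    [0,0,0.6],
    [0,0,0.5],
    [0,0,0.2],
    [0,0,0],
    [0,0,0]
  ],
  "roll": [0,0,0,0,0,0,0]
}}

```text
clock: 21.4
eef_pos: [507.0, 464.9, 45.5]
ee_rot: [[-0.06, 0.998, 0.001], [0.998, 0.06, 0.001], [0.001, 0.001, -1.0]]
force: [0.3, -0.2, -0.2]
finger_gap: 36.8
grip_force: 40.3
```

Request:
{"name": "jog_arm", "arguments": {
  "hand": [1,1,1],
  "translation": [
    [0,0,0.05],
    [0,0,0],
    [0,0,0]
  ],
  "roll": [0,0,0]
}}

```text
clock: 21.7
eef_pos: [506.4, 465.4, 43.2]
ee_rot: [[-0.06, 0.998, 0.001], [0.998, 0.06, 0.001], [0.001, 0.001, -1.0]]
force: [0.3, 0.8, -1.4]
finger_gap: 36.3
grip_force: 40.3
```

Request:
{"name": "jog_arm", "arguments": {
  "hand": [1,1,1,1],
  "translation": [
    [0,0,0.05],
    [0,0,0.05],
    [0,0,0],
    [0,0,0]
  ],
  "roll": [0,0,0,0]
}}

```text
clock: 22.1
eef_pos: [505.9, 465.0, 38.1]
ee_rot: [[-0.06, 0.998, -0.0], [0.998, 0.06, -0.0], [-0.0, -0.0, -1.0]]
force: [-0.1, 0.7, -1.8]
finger_gap: 36.7
grip_force: 40.2
```

Request:
{"name": "jog_arm", "arguments": {
  "hand": [1,1,1,1],
  "translation": [
    [0,0,0.03],
    [0,0,0.02],
    [0,0,0],
    [0,0,0]
  ],
  "roll": [0,0,0,0]
}}

```text
clock: 22.5
eef_pos: [506.1, 465.2, 37.8]
ee_rot: [[-0.06, 0.998, 0.0], [0.998, 0.06, 0.0], [-0.0, 0.0, -1.0]]
force: [-5.9, -2.6, 9.9]
finger_gap: 36.2
grip_force: 41.2
```

Request:
{"name": "jog_arm", "arguments": {
  "hand": [0,-0.3,-0.6,-0.6,-0.6,-0.6,-0.6,-1,-1,-1],
  "translation": [
    [0,0,0],
    [0,0,0],
    [0,0,0],
    [0,0,-0.1],
    [0,0,-0.4],
    [0,0,-0.8],
    [0,0,-0.8],
    [0,0,-0.8],
    [0,0,-0.6],
    [0,0,0]
  ],
  "roll": [0,0,0,0,0,0,0,0,0,0]
}}

```text
clock: 23.5
eef_pos: [508.5, 467.0, 183.8]
ee_rot: [[-0.06, 0.998, 0.008], [0.998, 0.06, 0.006], [0.006, 0.008, -1.0]]
force: [0.5, 0.7, 0.6]
finger_gap: 85.4
grip_force: 0.0
```

```bash
python3 look.py 505 465 32 28; python3 look.py 505 465 32 62; python3 look.py 510 404 120 8
```

```text
clock 23.55 tcp [507.6 466.3 180.8] yaw_y 3.46 gap 85.2 j6 0.61
table -0.0 n 2009
1930 z50,95 [50.2 66.5] rect (507.0, 467.2, 36.5, 33.2, 5.3) dark [506.8 466.6  64.5]
clock 23.6 tcp [506.6 465.5 178.3] yaw_y 3.46 gap 85.4 j6 0.61
table -0.0 n 831
747 z50,95 [65.7 66.8] rect (507.5, 464.6, 23.1, 20.8, -87.3) dark [507.2 465.8  65.6]
clock 23.65 tcp [505.9 465.  176.5] yaw_y 3.46 gap 85.3 j6 0.61
table -0.1 n 10041
6526 z50,95 [20.  65.9] rect (508.0, 402.6, 191.5, 67.4, -86.5) dark [506.6 466.5  64.6]
2306 z50,95 [47.8 66.4] rect (512.2, 345.1, 36.5, 29.8, -1.5) dark [511.6 344.2  61.8]
```

Request:
{"name": "jog_arm", "arguments": {
  "hand": [-1,-1,-1,-1,-1,-1,-1,-1,-1,-1],
  "translation": [
    [-0.6,0.05,0],
    [-0.9,0.05,0],
    [-0.9,0.05,0],
    [-0.9,0.05,0],
    [-0.9,0.05,0],
    [-0.9,0.05,0],
    [-0.9,0.05,0],
    [-0.9,0.05,0],
    [-0.9,0.05,0],
    [-0.9,0.05,0]
  ],
  "roll": [0,0,0,0,0,0,0,0,0,0]
}}

```text
clock: 24.65
eef_pos: [545.9, 117.3, 174.6]
ee_rot: [[-0.06, 0.998, -0.003], [0.998, 0.06, -0.0], [-0.0, -0.003, -1.0]]
force: [0.6, 0.3, -0.3]
finger_gap: 85.5
grip_force: 0.0
```

Request:
{"name": "jog_arm", "arguments": {
  "hand": [-1,-1,-1,-1,-1,-1,-1,-1,-1,-1],
  "translation": [
    [-0.9,0.07,0],
    [-0.9,0.07,0],
    [-0.9,0.07,0],
    [-0.9,0.07,0],
    [-0.9,0.07,0],
    [-0.9,0.07,0],
    [-0.9,0.07,0],
    [-0.9,0.07,0],
    [-0.5,0,0],
    [0,0,0]
  ],
  "roll": [0,0,0,0,0,0,0,0,0,0]
}}

```text
clock: 25.65
eef_pos: [586.9, -189.4, 174.7]
ee_rot: [[-0.057, 0.998, -0.002], [0.998, 0.057, 0.0], [0.001, -0.002, -1.0]]
force: [0.5, 0.0, -1.4]
finger_gap: 85.7
grip_force: 0.0
```

```bash
python3 look.py 590 -191 45 8;python3 look.py 590 -191 45 57
```

```text
clock 25.7 tcp [ 587.1 -187.8  174.9] yaw_y 3.34 gap 85.3 j6 -0.45
table -0.2 n 2256
2160 z50,95 [45.6 62.5] rect (590.9, -187.1, 35.9, 30.7, 4.0) dark [ 590.  -189.5   60.6]
clock 25.75 tcp [ 587.2 -186.7  175.1] yaw_y 3.41 gap 85.5 j6 -0.45
table -0.2 n 852
784 z50,95 [61.6 62.9] rect (591.0, -190.4, 23.0, 21.2, -49.9) dark [ 590.7 -189.7   61.6]
```

Request:
{"name": "jog_arm", "arguments": {
  "hand": [-1,-1,-1,-1,-1,-1,-1,-1],
  "translation": [
    [-0.09,0.09,0],
    [0,0,0.5],
    [0,0,0.8],
    [0,0,0.8],
    [0,0,0.8],
    [0,0,0.65],
    [0,0,0],
    [0,0,0]
  ],
  "roll": [0,0,0,0,0,0,0,0]
}}

```text
clock: 26.55
eef_pos: [591.7, -189.6, 34.4]
ee_rot: [[-0.062, 0.998, -0.001], [0.998, 0.062, 0.001], [0.001, -0.001, -1.0]]
force: [0.6, -0.2, 0.9]
finger_gap: 85.4
grip_force: 0.0
```

Request:
{"name": "jog_arm", "arguments": {
  "hand": [0,1,1,1,1,1,1],
  "translation": [
    [0,0,0],
    [0,0,0],
    [0,0,0],
    [0,0,0],
    [0,0,0],
    [0,0,0],
    [0,0,0]
  ],
  "roll": [0,0,0,0,0,0,0]
}}

```text
clock: 27.25
eef_pos: [592.7, -191.0, 36.0]
ee_rot: [[-0.06, 0.998, 0.002], [0.998, 0.06, -0.001], [-0.001, 0.002, -1.0]]
force: [-1.2, 0.3, 6.2]
finger_gap: 36.5
grip_force: 39.9
```

Request:
{"name": "jog_arm", "arguments": {
  "hand": [1,1,1,1,1,1],
  "translation": [
    [0,0,-0.3],
    [0,0,-0.7],
    [0,0,-0.8],
    [0,0,-0.8],
    [0,0,-0.8],
    [0,0,0]
  ],
  "roll": [0,0,0,0,0,0]
}}

```text
clock: 27.85
eef_pos: [594.8, -191.9, 177.8]
ee_rot: [[-0.06, 0.998, 0.01], [0.998, 0.06, -0.004], [-0.005, 0.009, -1.0]]
force: [0.7, -0.2, -0.4]
finger_gap: 36.2
grip_force: 40.2
```

Request:
{"name": "jog_arm", "arguments": {
  "hand": [1,1,1,1,1,1,1,1,1,1],
  "translation": [
    [0.5,-0.07,0],
    [0.88,-0.07,0],
    [0.88,-0.07,0],
    [0.88,-0.07,0],
    [0.88,-0.07,0],
    [0.88,-0.07,0],
    [0.88,-0.07,0],
    [0.88,-0.07,0],
    [0.88,-0.07,0],
    [0.88,-0.07,0]
  ],
  "roll": [0,0,0,0,0,0,0,0,0,0]
}}

```text
clock: 28.85
eef_pos: [541.6, 145.8, 169.1]
ee_rot: [[-0.061, 0.998, -0.002], [0.998, 0.061, -0.0], [0.0, -0.002, -1.0]]
force: [0.8, -0.0, -0.9]
finger_gap: 36.7
grip_force: 40.2
```

Request:
{"name": "jog_arm", "arguments": {
  "hand": [1,1,1,1,1,1,1,1,1,1],
  "translation": [
    [0.88,-0.07,0],
    [0.88,-0.07,0],
    [0.88,-0.07,0],
    [0.88,-0.07,0],
    [0.88,-0.07,0],
    [0.88,-0.07,0],
    [0.88,-0.07,0],
    [0.3,-0.03,0],
    [0,0,0],
    [0,0,0]
  ],
  "roll": [0,0,0,0,0,0,0,0,0,0]
}}

```text
clock: 29.85
eef_pos: [506.6, 399.8, 169.5]
ee_rot: [[-0.061, 0.998, -0.001], [0.998, 0.061, -0.001], [-0.001, -0.001, -1.0]]
force: [0.8, -0.5, -0.9]
finger_gap: 36.3
grip_force: 40.3
```

```bash
python3 look.py 510 404 120 8; sleep 0; python3 look.py 508 404 30 160
```

```text
clock 29.9 tcp [507.  399.3 169.7] yaw_y 3.42 gap 36.3 j6 0.53
table -0.1 n 7873
6600 z50,95 [20.2 66.2] rect (506.7, 420.6, 153.4, 68.0, -86.6) dark [507.3 464.8  65.6]
clock 29.95 tcp [507.3 399.2 170. ] yaw_y 3.39 gap 36.3 j6 0.53
table 0.6 n 0
```

Request:
{"name": "jog_arm", "arguments": {
  "hand": [1,1,1,1,1,1,1,1],
  "translation": [
    [0.07,0,0],
    [0,0,0.6],
    [0,0,0.8],
    [0,0,0.8],
    [0,0,0.8],
    [0,0,0.15],
    [0,0,0],
    [0,0,0]
  ],
  "roll": [0,0,0,0,0,0,0,0]
}}

```text
clock: 30.75
eef_pos: [508.1, 403.7, 46.0]
ee_rot: [[-0.06, 0.998, 0.002], [0.998, 0.06, 0.001], [0.001, 0.002, -1.0]]
force: [0.5, -0.8, -0.8]
finger_gap: 36.4
grip_force: 40.3
```

Request:
{"name": "jog_arm", "arguments": {
  "hand": [1,1,1,1],
  "translation": [
    [0,0,0.05],
    [0,0,0.03],
    [0,0,0],
    [0,0,0]
  ],
  "roll": [0,0,0,0]
}}

```text
clock: 31.15
eef_pos: [507.1, 403.5, 41.4]
ee_rot: [[-0.06, 0.998, 0.0], [0.998, 0.06, 0.0], [0.0, 0.0, -1.0]]
force: [0.0, 0.8, -0.8]
finger_gap: 36.3
grip_force: 40.3
```

Request:
{"name": "jog_arm", "arguments": {
  "hand": [1,1,1,1],
  "translation": [
    [0,0,0.03],
    [0,0,0.02],
    [0,0,0],
    [0,0,0]
  ],
  "roll": [0,0,0,0]
}}

```text
clock: 31.55
eef_pos: [507.2, 403.6, 40.0]
ee_rot: [[-0.06, 0.998, 0.0], [0.998, 0.06, 0.0], [0.0, 0.0, -1.0]]
force: [-2.0, -1.8, 5.8]
finger_gap: 36.3
grip_force: 40.9
```

Contact with the well floor. I'll release, rise, and go to the brush.

Request:
{"name": "jog_arm", "arguments": {
  "hand": [0,-0.3,-0.6,-0.6,-0.6,-0.6,-0.6,-0.6,-0.6,-0.6],
  "translation": [
    [0,0,0],
    [0,0,0],
    [0,0,0],
    [0,0,-0.1],
    [0,0,-0.4],
    [0,0,-0.8],
    [0,0,-0.8],
    [0,0,-0.8],
    [0,0,-0.6],
    [0,0,0]
  ],
  "roll": [0,0,0,0,0,0,0,0,0,0]
}}

```text
clock: 32.55
eef_pos: [509.5, 405.2, 186.3]
ee_rot: [[-0.06, 0.998, 0.008], [0.998, 0.06, 0.006], [0.005, 0.009, -1.0]]
force: [-0.2, -1.1, 0.8]
finger_gap: 68.5
grip_force: 0.0
```

```bash
python3 look.py 508 404 110 26
```

```text
clock 32.6 tcp [508.6 404.5 183.4] yaw_y 3.46 gap 68.2 j6 0.53
table -0.1 n 6088
1886 z50,95 [50.2 66.5] rect (508.2, 408.1, 36.3, 29.5, -3.9) dark [507.2 406.   64.3]
2016 z50,95 [50.5 66.8] rect (507.3, 465.1, 37.1, 35.4, -21.9) dark [506.6 464.   65.4]
1865 z50,95 [49.7 66.4] rect (512.2, 344.9, 35.6, 30.2, 6.0) dark [511.1 343.1  63.9]
```

Request:
{"name": "jog_arm", "arguments": {
  "hand": [-0.6,-0.6,-0.6,-0.6,-0.6,-0.6,-0.6,-0.6,-0.6,-0.6],
  "translation": [
    [-0.95,-0.22,0],
    [-0.95,-0.22,0],
    [-0.95,-0.22,0],
    [-0.95,-0.22,0],
    [-0.95,-0.22,0],
    [-0.95,-0.22,0],
    [-0.95,-0.22,0],
    [-0.95,-0.22,0],
    [-0.95,-0.22,0],
    [-0.95,-0.22,0]
  ],
  "roll": [0,0,0,0,0,0,0,0,0,0]
}}

```text
clock: 33.6
eef_pos: [440.9, 17.4, 178.4]
ee_rot: [[-0.061, 0.998, -0.001], [0.998, 0.061, 0.0], [0.0, -0.001, -1.0]]
force: [1.0, -0.4, 0.1]
finger_gap: 68.1
grip_force: 0.0
```

Request:
{"name": "jog_arm", "arguments": {
  "hand": [-0.6,-0.6,-0.6,-0.6,-0.6,-0.6,-0.6,-0.6,-0.6,-0.6],
  "translation": [
    [0,0,0],
    [0,0,0],
    [0,0,0],
    [0,0,0],
    [0,0,0],
    [0,0,0],
    [0,0,0],
    [0,0,0],
    [0,0,0],
    [0,0,0]
  ],
  "roll": [-0.92,-0.92,-0.92,-0.92,-0.92,-0.92,-0.92,-0.92,-0.92,-0.92]
}}

```text
clock: 34.6
eef_pos: [441.3, 18.8, 178.2]
ee_rot: [[-0.976, 0.219, -0.002], [0.219, 0.976, 0.0], [0.002, -0.0, -1.0]]
force: [-0.8, 0.1, 0.1]
finger_gap: 68.5
grip_force: 0.0
```

```bash
python3 look.py 441 22 105 5; python3 - <<'E'
from h import *
from rig import viewer
c=viewer.capture("wrist"); cv2.imwrite("pics/w3.png",c["img"][:,:,::-1]); np.savez("w3.npz",**c)
E
```

```text
clock 34.65 tcp [441.3  18.9 178.2] yaw_y 77.81 gap 68.5 j6 -1.43
table -0.1 n 3656
3261 z50,95 [10.5 12.2] rect (441.1, 22.5, 159.1, 24.1, -15.5) dark [446.1  21.5  10.5]
```

View pics/w3.png

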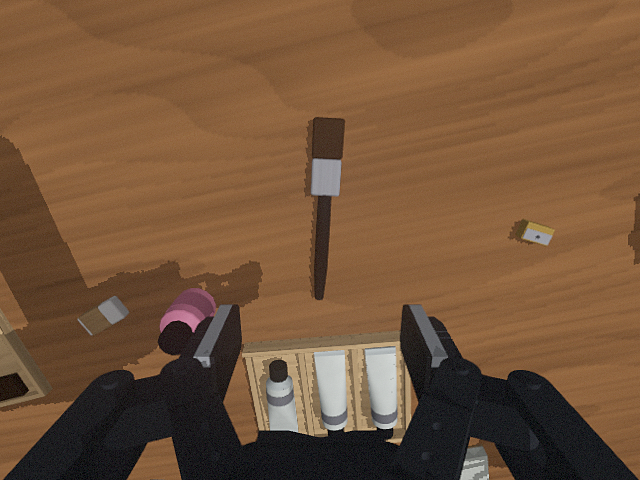

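Wrist view: the brush runs from its bristles at (329,118) through the ferrule/handle joint at (324,195) to the handle end at (319,298). The tray with three tubes is behind it.

```bash
python3 - <<'E'
from h import *
c=dict(np.load("w3.npz"))
print(plane(c,[[329,118],[325,195],[319.5,298]],8).round(1))
P,_=cloud(c,(300,110,350,310)); P=P[P[:,2]>5]; P=P[(P[:,0]>350)&(P[:,0]<540)]
for i in range(350,540,15):
    q=P[(P[:,0]>=i)&(P[:,0]<i+15)]
    if len(q)>20: print(i,q.shape[0],q[:,:2].mean(0).round(1),np.percentile(q[:,2],95).round(1))
E
```

```text
[[364.6  43.1   8. ]
 [424.   27.3   8. ]
 [517.6   2.2   8. ]]
350 54 [363.7  35.8] 11.3
365 624 [372.7  40.5] 11.0
380 617 [387.4  36.9] 11.1
395 571 [402.4  32.8] 12.4
410 501 [417.   29.5] 12.3
425 244 [432.4  24.6] 12.2
440 240 [447.5  20.3] 12.5
455 227 [462.4  16.4] 12.3
470 218 [477.4  12.3] 12.4
485 199 [492.2   8.2] 12.2
500 149 [507.1   4.4] 11.3
515 24 [516.6   2.3] 10.5
```

Request:
{"name": "jog_arm", "arguments": {
  "hand": [-0.6,-0.6,-0.6,-0.6,-0.6,-0.6,-0.6,-0.6,-0.6,-0.6],
  "translation": [
    [0,0,0],
    [-0.1,0.09,0],
    [0,0,0.6],
    [0,0,0.8],
    [0,0,0.8],
    [0,0,0.8],
    [0,0,0.7],
    [0,0,0.25],
    [0,0,0],
    [0,0,0]
  ],
  "roll": [0.31,0,0,0,0,0,0,0,0,0]
}}

```text
clock: 35.7
eef_pos: [447.7, 21.2, 22.1]
ee_rot: [[-0.964, 0.266, 0.001], [0.266, 0.964, -0.0], [-0.001, 0.0, -1.0]]
force: [0.3, 0.6, 0.1]
finger_gap: 68.2
grip_force: 0.0
```

Request:
{"name": "jog_arm", "arguments": {
  "hand": [-0.2,0.2,1,1,1,1,1,1,1],
  "translation": [
    [0,0,0.2],
    [0,0,0],
    [0,0,0],
    [0,0,0],
    [0,0,0],
    [0,0,0],
    [0,0,0],
    [0,0,0],
    [0,0,0]
  ],
  "roll": [0,0,0,0,0,0,0,0,0]
}}

```text
clock: 36.6
eef_pos: [447.3, 21.2, 13.7]
ee_rot: [[-0.964, 0.266, 0.001], [0.266, 0.964, -0.0], [-0.001, 0.0, -1.0]]
force: [-1.1, 0.6, 5.7]
finger_gap: 10.2
grip_force: 39.3
```

Request:
{"name": "jog_arm", "arguments": {
  "hand": [1,1,1,1,1,1,1,1,1,1],
  "translation": [
    [0,0,-0.3],
    [0,0,-0.7],
    [0,0,-0.8],
    [0,0,-0.8],
    [0,0,-0.7],
    [0,0,0],
    [0,0,0],
    [0,0,0],
    [0,0,0],
    [0,0,0]
  ],
  "roll": [0,0,0.95,0.97,0.97,0.97,0.97,0.97,0.97,0.97]
}}

```text
clock: 37.6
eef_pos: [446.8, 21.2, 145.8]
ee_rot: [[-0.214, 0.977, 0.0], [0.977, 0.214, -0.0], [-0.0, 0.0, -1.0]]
force: [-1.2, 1.0, -1.1]
finger_gap: 10.0
grip_force: 39.1
```

Request:
{"name": "jog_arm", "arguments": {
  "hand": [1,1,1,1,1,1,1,1,1,1],
  "translation": [
    [0,0,0],
    [-0.5,0.04,0],
    [-0.9,0.04,0],
    [-0.9,0.04,0],
    [-0.9,0.04,0],
    [-0.9,0.04,0],
    [-0.9,0.04,0],
    [-0.9,0.04,0],
    [-0.9,0.04,0],
    [-0.9,0.04,0]
  ],
  "roll": [0.97,0,0,0,0,0,0,0,0,0]
}}

```text
clock: 38.6
eef_pos: [487.4, -285.9, 145.8]
ee_rot: [[-0.085, 0.996, 0.0], [0.996, 0.085, -0.0], [-0.0, 0.0, -1.0]]
force: [-0.0, -0.1, -0.5]
finger_gap: 10.2
grip_force: 39.2
```

Request:
{"name": "jog_arm", "arguments": {
  "hand": [1,1,1,1,1,1],
  "translation": [
    [-0.9,0.04,0],
    [-0.9,0.04,0],
    [-0.6,0.04,0],
    [-0.6,0,0],
    [0,0,0],
    [0,0,0]
  ],
  "roll": [0,0,0,0,0,0]
}}

```text
clock: 39.2
eef_pos: [502.2, -403.6, 145.2]
ee_rot: [[-0.084, 0.996, -0.0], [0.996, 0.084, 0.001], [0.001, -0.0, -1.0]]
force: [0.8, 0.6, -0.6]
finger_gap: 10.2
grip_force: 39.2
```

```bash
python3 look.py 518 -400 130 5.5; python3 - <<'E'
from h import *
from rig import viewer
c=viewer.capture("wrist"); cv2.imwrite("pics/w4.png",c["img"][:,:,::-1]); np.savez("w4.npz",**c)
E
```

```text
clock 39.25 tcp [ 502.3 -402.9  145.2] yaw_y 4.89 gap 9.9 j6 -0.84
table -0.1 n 10102
8554 z50,95 [12.8 15.9] rect (518.3, -402.2, 196.8, 115.9, -85.4) dark [ 558.2 -425.    13.9]
```

View pics/w4.png

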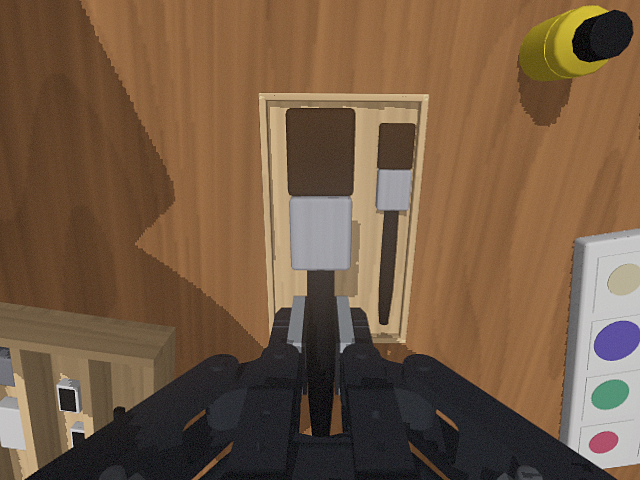

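The brush is held straight at (320,190), over the free left half of the tray. The fixed brush is at (392,220).

Request:
{"name": "jog_arm", "arguments": {
  "hand": [1,1,1,1,1,1,1,1],
  "translation": [
    [-0.18,0.05,0],
    [0,0,0.6],
    [0,0,0.8],
    [0,0,0.8],
    [0,0,0.8],
    [0,0,0],
    [0,0,0],
    [0,0,0]
  ],
  "roll": [0,0,0,0,0,0,0,0]
}}

```text
clock: 40.1
eef_pos: [506.4, -411.6, 27.7]
ee_rot: [[-0.086, 0.996, 0.002], [0.996, 0.086, -0.002], [-0.002, 0.002, -1.0]]
force: [-0.2, -0.0, -0.1]
finger_gap: 9.7
grip_force: 39.2
```

Request:
{"name": "jog_arm", "arguments": {
  "hand": [1,1,1,1],
  "translation": [
    [0,0,0.1],
    [0,0,0.03],
    [0,0,0],
    [0,0,0]
  ],
  "roll": [0,0,0,0]
}}

```text
clock: 40.5
eef_pos: [505.2, -410.7, 20.2]
ee_rot: [[-0.085, 0.996, 0.0], [0.996, 0.085, -0.0], [-0.0, 0.0, -1.0]]
force: [0.1, -0.9, -0.2]
finger_gap: 9.6
grip_force: 39.2
```

Request:
{"name": "jog_arm", "arguments": {
  "hand": [1,1,1,1],
  "translation": [
    [0,0,0.05],
    [0,0,0],
    [0,0,0],
    [0,0,0]
  ],
  "roll": [0,0,0,0]
}}

```text
clock: 40.9
eef_pos: [505.0, -410.6, 17.8]
ee_rot: [[-0.085, 0.996, -0.0], [0.996, 0.085, 0.0], [0.0, -0.0, -1.0]]
force: [-0.0, -0.7, 0.4]
finger_gap: 10.1
grip_force: 39.3
```

Request:
{"name": "jog_arm", "arguments": {
  "hand": [0.5,0.4,0.4,0.4,0.4,0.4,0.4,0.4,0.4,0.4],
  "translation": [
    [0,0,0],
    [0,0,0],
    [0,0,0],
    [0,0,-0.1],
    [0,0,-0.3],
    [0,0,-0.8],
    [0,0,-0.8],
    [0,0,-0.8],
    [0,0,-0.8],
    [0,0,-0.6]
  ],
  "roll": [0,0,0,0,0,0,0,0,0,0]
}}

```text
clock: 41.9
eef_pos: [505.8, -411.2, 190.1]
ee_rot: [[-0.085, 0.996, 0.003], [0.996, 0.085, -0.003], [-0.003, 0.003, -1.0]]
force: [0.3, -0.5, -0.1]
finger_gap: 25.8
grip_force: 0.0
```

```bash
python3 - <<'E'
from h import *
from rig import viewer
a=viewer.capture("wrist")["img"]; b=viewer.capture("side")["img"]
cv2.imwrite("pics/w5.png",np.hstack([cv2.resize(a,(400,300)),cv2.resize(b,(400,300))])[:,:,::-1])
E
python3 look.py 504 -403 100 13.5
```

```text
clock 42.05 tcp [ 506.4 -411.9  190. ] yaw_y 4.9 gap 25.2 j6 -0.85
table -0.1 n 5386
2430 z50,95 [14.8 16.3] rect (504.6, -402.3, 156.1, 23.0, -86.0) dark [ 508.3 -415.5   14.3]
2437 z50,95 [14.9 16.4] rect (556.7, -398.4, 156.0, 23.5, -85.2) dark [ 559.6 -409.    14.5]
```

View pics/w5.png

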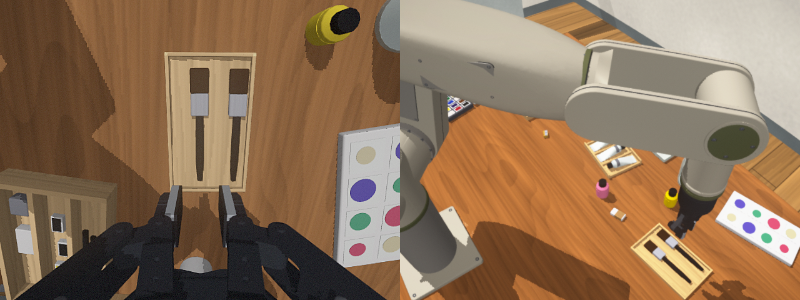

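Both brushes lie flat side by side at (199,120) and (238,120), with the same heights and lengths. I'll check the whole scene once more before handing in.

```bash
python3 - <<'E'
from h import *
from rig import viewer
b=viewer.capture("scene")["img"]
cv2.imwrite("pics/f.png",b[:,:,::-1])
E
```

```text
(no output)
```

View pics/f.png

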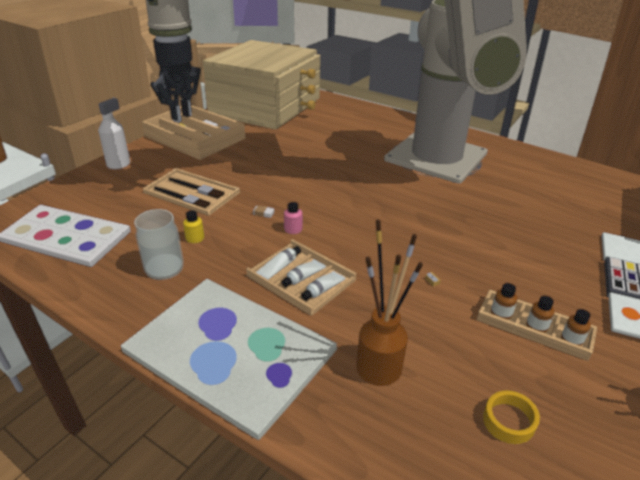

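Three tubes are at (300,272), three inks at (540,315) and two brushes at (190,190). The jar at (160,243) and the brush bottle at (382,345) have not moved.

```bash
python3 -c "
from rig import ctrl; print(ctrl.finish_job())"
```

```text
the job is handed in; nothing more can be done
None
```

The job is handed in at about 42 s: both tubes lie in the tube tray, both ink bottles stand in the rack, the brush lies flat beside its twin, and the water jar and brush bottle are where they were.

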